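# Turn a sandwich press down and hold its lid open

### The job

The sandwich press is still on full heat: turn its red-knobbed heat lever down to the yellow keep-warm mark. Then, with the heat down, raise the lid by its bar handle and hold it open at 50 degrees so that I can lay the sandwiches in. The lid falls shut by itself, so finish while still holding it up by the handle; do not let it drop, and leave the other things on the worktop where they are.

Things in the scene. Friction and masses are not known exactly. Their poses are not given: they have to be found in the camera images.
- sandwich_press: The sandwich press: black base 225 (front to back) x 240 mm with a steel lid, fixed to the worktop. Origin: centre of its underside (z = 0). Its x axis points to its back (hinge side), y to its left, z up; its front with the handle faces roughly the robot, turned by up to 0.25 rad. A control pod with the heat lever is on its right, y = -117 to -217 mm, its rounded top 86 mm high.
- press_lid (a joint): Angle of the lid about the hinge at its back (axis along the press's y), rad. 0 = shut, grows as the front rises, to 1.75; 50 degrees = 0.873. Lid and handle weigh 0.7 to 1 kg and nothing holds them: let go, they fall shut. The shut lid's top is 100 mm above the worktop, its front edge 48 mm behind the handle bar's axis.
- handle_mid (a point): Middle of the lid's handle: a round black bar (press_lid_c0), 20 mm thick, 150 mm long, parallel to the hinge, on two bent steel arms at its ends; fingers can go round it from above (38 mm free between bar and lid, more in front) and it can turn within them. Lid shut: 96 mm above the worktop, 160 mm in front of the press's origin. At 50 degrees: 277 mm above the worktop.
- hinge_mid (a point): Middle of the lid's hinge axis: in the press's frame x = +90 mm, y = 0, z = 66 mm; it stays put. At lid angle q handle_mid is, from here and in the press's frame, at x = -0.250 cos q + 0.030 sin q, y = 0, z = 0.250 sin q + 0.030 cos q (m).
- heat_lever (a joint): Angle of the heat lever (axis along the press's y), rad. 0 = off: front stop, white mark, leaning 40 degrees forward of upright (to the robot); grows as the knob goes to the back. 0.436 (25 degrees) = yellow keep-warm mark, 15 degrees forward of upright. 0.94 to 1.396 = red band, full heat, leaning back; 1.396 = back stop. It stays where left; it takes 1 to 2 N at the knob.
- lever_knob (a point): Middle of the lever's red knob, 21 mm thick and 44 mm long along the lever, 98 mm from the pivot; 112 to 134 mm above the worktop. 25 mm and more is free on both sides for fingers (the lid's side is 63 mm away); the knob moves in a plane of constant y of the press.
- lever_pivot (a point): Pivot of the heat lever: in the press's frame x = -45 mm, y = -178 mm, z = 36 mm. Does not move.
- tin_1_mid (a point): Middle of a small green tin, 57 mm wide, 72 mm high; 30 mm above its foot. Leave alone.
- lemon_1_mid (a point): A lemon, 83 x 58 x 58 mm. Leave alone.
- garlic_1_mid (a point): A garlic bulb, 60 x 57 x 58 mm. Leave alone.
- mug_1_mid (a point): An orange mug, 81 mm wide (113 mm with its handle), 101 mm high; 30 mm above its foot. Leave alone.
- peeler_1_mid (a point): A vegetable peeler, 170 x 25 x 18 mm. Leave alone.

How it is judged:
On the way, in this order (a step that is already met when the one before it is completed fails the run):
1. the heat lever stands at the yellow keep-warm mark, the lid still shut (value of joint heat_lever between 0.331 and 0.541 rad and value of joint press_lid below 0.05 rad), for 0.3 s.
2. the fingers lift the lid by its handle (value of joint press_lid above 0.3 rad and contact force between the fingers and press_lid_c0 above 0.5 N), for 0.1 s.
At the end, for the whole second after the job is handed in: The fingers hold the lid by its handle, still, at 50 degrees give or take 5, and the heat lever stands at the yellow mark (25 degrees give or take 6) (value of joint press_lid between 0.785 and 0.96 rad and velocity of joint press_lid between -0.1 and 0.1 rad/s and contact force between the fingers and press_lid_c0 above 0.5 N and value of joint heat_lever between 0.331 and 0.541 rad); the arm keeps its last pose, push and grip.
It fails at once if the lid is raised while the heat is still up (value of joint press_lid above 0.12 rad and value of joint heat_lever above 0.6 rad).
It fails at once if the lid drops (falls faster than 2.5 rad/s) (velocity of joint press_lid below -2.5 rad/s).
It fails at once if another thing on the worktop is shifted by more than 30 mm (distance of any of tin_1_mid, lemon_1_mid, garlic_1_mid, mug_1_mid, peeler_1_mid from where it was at the start of the episode above 0.03 m).
It also fails if it takes over 50 s, if anything falls off the work surface, if the arm or the gripper's body presses on something with over 40 N, if the wrist force passes 120 N, or if a joint passes its speed limit or range.

### The arm

A 7-joint arm with a two-finger parallel gripper is mounted at the origin on a cart in front of the work surface, level with it; the furniture and walls round the work are solid. World frame = base frame: x ahead of the robot, y to its left, z up, the work surface at z = 0. Lengths are in m, angles in rad, forces in N, time in s.
With the tool pointing down it reaches from about 0.4 to 0.875 m from the base axis. Payload 19.3 kg.
Tool frame: the origin (TCP) lies on the centre line of the jaws, within the pads' length; the fingertips stand 19 mm ahead of it and the grasp point (between the pads) is the TCP (ctrl.nose_length is the z of the fingertips in the tool frame, in m); z points along the fingers, y is the direction in which the jaws open and shut (so a half turn about z gives the same grasp; the last joint's range is limited). The gripper opens to 85 mm and grips with 20 to 120 N. Pads are 22 mm wide; open, the fingers measure 114 mm over their backs; the gripper's body (76 mm by 85 mm) begins 54 mm behind the grasp point. The pads swing forward as they close: fully open they stand 13 mm farther back than shut.
Start: joints at [1.22, 0.521, -0.036, 1.599, 0.021, 1.021, -0.113], TCP at [0.173, -0.601, 0.25] pointing down, gripper open.
Joint ranges: [-2.91, 2.91], [-0.3, 2.13], [-1.5, 1.42], [0.17, 2.43], [-1.26, 4.41], [0.16, 1.93], [-2.52, 2.52]. Speed limits (rad/s): [1.89, 1.89, 2.39, 2.39, 3.01, 3.01, 3.01].

### API

Orientations are given as a 3x3 rotation matrix whose columns are the frame's x, y, z axes.
In Python, from plant import ctrl, imaging gives the robot as it stands. The module is installed in compiled form; this text tells all that it offers.
- The arm moves only by the tool drive_tool, never from a script. Its argument "series" is a list that holds one entry, the list of rows, each a list of 5 numbers: the opening, from 0 (shut) to 1 (fully open), then the shift along the tool's x, y, z in mm, then the turn about the tool's z in degrees. In form: [[[hand, dx, dy, dz, spin], ...]]. A call has 1 to 20 rows; each row is the pose to reach, as a shift and turn from the pose commanded when the call began, along the tool's axes at that moment; what a row does not reach only later rows make up. A row lasts 1/10 s, in which the tool goes at most 50 mm and 8.59 degrees, less where a joint would pass 70% of its speed; a pose out of reach is approached as far as the arm can. A call with a gripper value outside its range is refused whole. The fingers move at their own pace and stop on an object; "force" is the grip in N (left out, the last holds). Time passes only in rows, so rows that repeat a pose let the fingers close. It gives the time, the measured TCP pose, the force and the opening at its end, in the units of the state.
- ctrl.observe(): the state, without advancing time (a new reading comes with each control period).
- imaging.camera(name): name is "side" or "top"; returns (picture, depth): 384x512x3 uint8, blue, green, red; 384x512 float32, m along the optical axis (not along the pixel's ray), 0 where there is no reading.
- imaging.camera_params(name): a dict with "vertical_fov" (degrees; the focal length in pixels is half the picture's height over the tangent of half this angle, whatever the lens; pixels are square), "cx", "cy" (the principal point, pixels), "k1" (the pictures are not rectified: a ray, as slopes to the right and down, at radius r is drawn at 1 + k1 r^2 times it, then the intrinsics apply), "R" (3x3) and "t" (3): a world point X has camera coordinates R X + t. Camera axes: x right, y down, z forward; pixel columns grow to the right and rows downward; lengths in m; the calibration is good to about 2 mm. A picture is of the moment at which its call begins. camera_params takes no time and is no camera call.
- ctrl.job_done(): hands the job in, once; it reports no verdict.
The state is a dict: "clock": time; "qpos": joint angles; "joint_vel": joint speeds; "effort": joint torques, N m; "position": TCP position; "eef_rot": TCP orientation; "wrist_force": force on the tool from outside, world axes, zero at the start; "ft_torque": the same for the moment, N m; "opening": finger opening in m.
Only numpy, scipy, OpenCV 4.12 (cv2) and the standard library are available. Lean on these libraries where they do the work, as an engineer would, in place of code of your own. Each camera call takes 0.05 s, during which the arm holds its last target. There are 200 camera calls.

## Working session

There is one attempt and no reset: what is moved stays moved. The work goes in short steps, Python scripts to look and compute and a tool call to move; the robot and the scene stay as the last step left them, time stands still between calls to the robot, and variables do not carry over. Pictures are saved under pics/ and viewed, about 8 in all and at most 12, crops included, and the job is handed in when it is done.

Besides the shell and the picture viewer there is one more tool, called after "Call:" by a JSON object that holds its "method" and its "body", one argument or row to a line. drive_tool: Moves the arm, as the interface text tells. Its arguments: {"type":"object","properties":{"series":{"type":"array","items":{"type":"array","items":{"type":"array","items":{"type":"number"}}}},"force":{"type":"number"}},"required":["series"]}

```bash
mkdir -p pics; cat > h.py <<'E'
import numpy as np, cv2
from plant import ctrl, imaging
def cam(n):
    im,d=imaging.camera(n); p=imaging.camera_params(n); return im,d,p
def ray(p,u,v):
    f=192/np.tan(np.radians(p['vertical_fov'])/2)
    a=np.stack([(np.asarray(u,float)-p['cx'])/f,(np.asarray(v,float)-p['cy'])/f],-1)
    s=a.copy()
    for _ in range(20): s=a/(1+p['k1']*(s**2).sum(-1,keepdims=True))
    return np.concatenate([s,np.ones(s.shape[:-1]+(1,))],-1)
def pts(p,u,v,z):
    c=ray(p,u,v)*np.asarray(z)[...,None]
    return (c-p['t'])@np.asarray(p['R'])   # R^T(c-t)
def cloud(d,p):
    v,u=np.mgrid[:d.shape[0],:d.shape[1]]; return pts(p,u,v,d)
def st():
    s=ctrl.observe(); print('t',s['clock'],'pos',np.round(s['position'],4),'op',round(float(s['opening']),4),'F',np.round(s['wrist_force'],1)); print(np.round(s['eef_rot'],3).tolist(), np.round(s['qpos'],3)); return s
E
python3 - <<'E'
from h import *
st()
ims=[]
for n in('side','top'):
    im,d,p=cam(n); ims.append(im); np.savez(n+'0.npz',im=im,d=d)
    P=cloud(d,p); hsv=cv2.cvtColor(im,cv2.COLOR_BGR2HSV)
    print(n,p['t'],np.round(p['R'],2).tolist(),(d==0).mean())
    m=(((hsv[...,0]<7)|(hsv[...,0]>173))&(hsv[...,1]>150)&(hsv[...,2]>60)).astype(np.uint8)
    k,l,s,c=cv2.connectedComponentsWithStats(m)
    for i in range(1,k):
        if s[i,4]>15:
            q=P[(l==i)&(d>0)]; print(s[i],c[i].round(1),np.median(q,0).round(3),q.min(0).round(3),q.max(0).round(3))
cv2.imwrite('pics/a.png',cv2.resize(np.vstack(ims),(800,1200))[:600]); cv2.imwrite('pics/b.png',cv2.resize(ims[1],(800,600)))
E
```

```text
t 0.0 pos [ 0.1731 -0.6002  0.2497] op 0.0855 F [ 0.6  0.7 -1.2]
[[0.961, 0.277, -0.0], [0.277, -0.961, 0.001], [-0.0, -0.001, -1.0]] [ 1.22   0.522 -0.036  1.6    0.021  1.021 -0.113]
side [-0.53369948  0.15603887  0.98431901] [[0.99, -0.15, 0.02], [-0.06, -0.49, -0.87], [0.14, 0.86, -0.49]] 0.029764811197916668
[149   0  23  36 410] [159.1  22.1] [0.297 0.607 0.459] [0.266 0.565 0.426] [0.335 0.621 0.535]
[26 15 17 10 52] [34.1 20.4] [-0.186  0.805  0.468] [-0.208  0.78   0.454] [-0.158  0.872  0.484]
[282  15  59  23 777] [308.2  27.2] [0.796 0.55  0.45 ] [0.704 0.499 0.409] [0.95  0.838 0.482]
[429  42  16  15 178] [436.4  49.6] [0.963 0.042 0.478] [0.95  0.034 0.463] [0.986 0.064 0.492]
[313  44   9   6  41] [317.6  46.6] [0.82  0.521 0.394] [0.802 0.512 0.355] [0.884 0.697 0.404]
[417  53   9   4  19] [421.1  54.1] [0.953 0.09  0.457] [0.949 0.086 0.452] [0.963 0.106 0.461]
[289  74  33  15 213] [302.  81.] [0.778 0.544 0.269] [0.737 0.508 0.226] [0.875 0.803 0.284]
[469  84  16  14 139] [475.7  90.8] [ 0.949 -0.15   0.434] [ 0.941 -0.174  0.422] [ 0.964 -0.125  0.445]
[315  93
[... 1290 characters left out ...]
  0.226]
[59 75  7 11 52] [62.4 80.6] [0.817 0.577 0.27 ] [0.804 0.568 0.258] [0.834 0.587 0.28 ]
[146  80  10   7  31] [150.1  83.1] [0.874 0.404 0.063] [0.866 0.389 0.053] [0.88  0.415 0.074]
[335 167   7  11  61] [337.6 171.5] [ 0.589 -0.171  0.127] [ 0.574 -0.181  0.043] [ 0.607 -0.163  0.138]
[188 177  18  19 253] [196.8 186.4] [0.55  0.259 0.037] [0.523 0.234 0.018] [0.58  0.289 0.055]
[323 178   8   9  62] [326.5 182.1] [ 0.56  -0.145  0.081] [ 0.548 -0.156  0.074] [ 0.573 -0.134  0.089]
[337 180   7   9  51] [339.8 183.9] [ 0.554 -0.186  0.081] [ 0.541 -0.197  0.071] [ 0.567 -0.176  0.089]
[  0 275  28  39 699] [ 13.4 292.7] [0.298 0.584 0.436] [0.265 0.568 0.423] [0.342 0.612 0.507]
```

View pics/a.png

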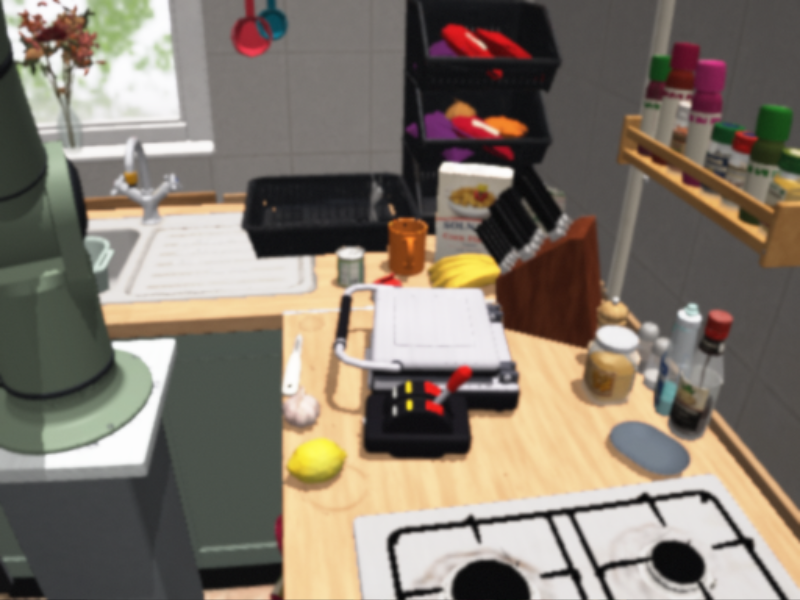

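View pics/b.png

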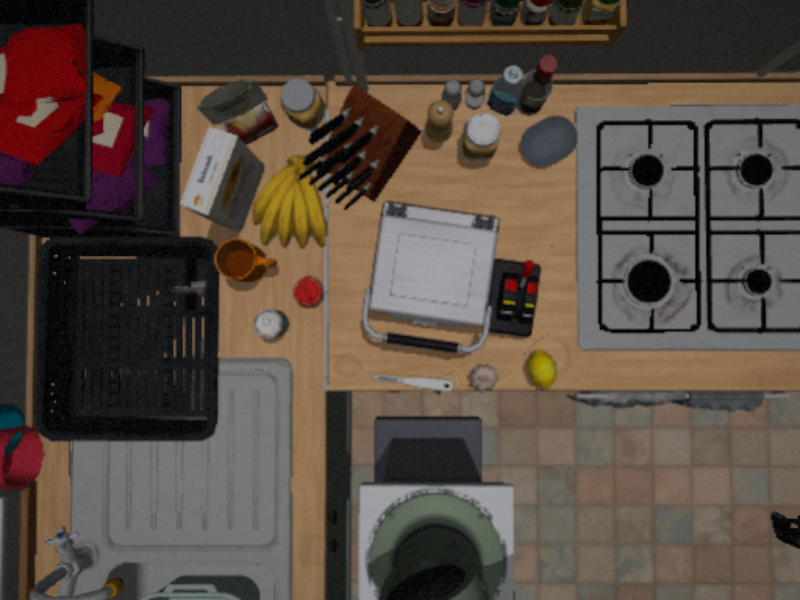

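```bash
python3 - <<'E'
from h import *
z=np.load('top0.npz'); im,d=z['im'],z['d']; p=imaging.camera_params('top'); P=cloud(d,p)
g=im.max(-1)
# bar
b=(P[...,2]>.085)&(P[...,2]<.118)&(g<60)&(P[...,0]>.36)&(P[...,0]<.5)&(P[...,1]>-.12)&(P[...,1]<.12)&(d>0)
k,l,s,c=cv2.connectedComponentsWithStats(b.astype(np.uint8)); i=1+s[1:,4].argmax(); q=P[l==i]
(cc,wh,a)=cv2.minAreaRect(q[:,:2].astype(np.float32)); 
vx=cv2.fitLine(q[:,:2].astype(np.float32),cv2.DIST_HUBER,0,.001,.001).ravel()
print('bar',s[i],cc,wh,a,'line',vx,'yaw',np.arctan(-vx[0]/vx[1]),q[:,2].max(),np.median(q[:,2]))
# lid
b=(abs(P[...,2]-.1)<.006)&(g>90)&(P[...,0]>.4)&(P[...,0]<.8)&(abs(P[...,1])<.2)
k,l,s,c=cv2.connectedComponentsWithStats(b.astype(np.uint8)); i=1+s[1:,4].argmax(); q=P[l==i]
print('lid',cv2.minAreaRect(q[:,:2].astype(np.float32)),np.median(q[:,2]))
for n in('top','side'):
    z=np.load(n+'0.npz'); im,d=z['im'],z['d']; P=cloud(d,imaging.camera_params(n)); hsv=cv2.cvtColor(im,cv2.COLOR_BGR2HSV)
    R=((hsv[...,0]<7)|(hsv[...,0]>173))&(hsv[...,1]>150)&(hsv[...,2]>60)
    q=P[R&(P[...,2]>.095)&(P[...,2]<.15)&(abs(P[...,0]-.59)<.06)&(abs(P[...,1]+.17)<.04)]; print(n,'knob',len(q),q.mean(0),q.min(0),q.max(0))
    # other objects
    P2=P; 
    for nm,m in(('yellow',(abs(hsv[...,0]-27)<6)&(hsv[...,1]>150)&(P[...,0]<.6)&(P[...,2]<.12)&(P[...,2]>0)&(P[...,1]<0)&(P[...,1]>-.35)),):
        k,l,s,c=cv2.connectedComponentsWithStats(m.astype(np.uint8))
        for i in range(1,k):
            if s[i,4]>5: print(nm,s[i,4],np.median(P[l==i],0).round(3))
E
```

```text
bar [247 213  46  12 252] (0.4479452669620514, 0.02889494225382805) (0.13619162142276764, 0.016952231526374817) 81.45404052734375 line [0.1482345  0.9889522  0.4481557  0.02876784] yaw -0.14878282 0.11044350184244231 0.10408093238355753
lid ((0.5634841322898865, 0.012157350778579712), (0.24839510023593903, 0.24143852293491364), 81.52169036865234) 0.1002921981962624
top knob 59 [ 0.58823414 -0.17140963  0.12529304] [ 0.57354941 -0.18091376  0.10412154] [ 0.60096541 -0.1631957   0.13772347]
yellow 22 [ 0.526 -0.14   0.083]
yellow 16 [ 0.52  -0.179  0.085]
yellow 84 [ 0.396 -0.22   0.056]
side knob 140 [ 0.58730892 -0.17809639  0.12216116] [ 0.57447309 -0.18383252  0.10002299] [ 0.60334308 -0.16585087  0.13694245]
yellow 9 [ 0.521 -0.181  0.085]
yellow 452 [ 0.396 -0.229  0.052]
```

Call:
{"method": "drive_tool", "body": {
  "series": [
    [[0.5,130,-75,0,6],[0.5,260,-148,0,12],[0.5,390,-222,0,18],[0.5,517,-296,0,24.6],[0.5,517,-296,0,24.6],[0.5,517,-296,0,24.6],[0.5,517,-296,0,24.6],[0.5,517,-296,0,24.6],[0.5,517,-296,0,24.6],[0.5,517,-296,0,24.6],[0.5,517,-296,0,24.6],[0.5,517,-296,0,24.6],[0.5,517,-296,0,24.6],[0.5,517,-296,0,24.6],[0.5,517,-296,0,24.6],[0.5,517,-296,0,24.6],[0.5,517,-296,0,24.6],[0.5,517,-296,0,24.6],[0.5,517,-296,0,24.6],[0.5,517,-296,0,24.6]]
  ],
  "force": 20
}}

```text
clock: 2.1
position: [0.5878, -0.173, 0.2503]
eef_rot: [[0.989, -0.148, 0.0], [-0.148, -0.989, 0.0], [0.0, -0.0, -1.0]]
wrist_force: [0.2, -0.5, 0.6]
opening: 0.0429
```

```bash
python3 - <<'E'
from h import *
s=st()
im,d,p=cam('side'); im2,d2,p2=cam('top')
cv2.imwrite('pics/c.png',np.hstack([cv2.resize(im[150:310,180:380],(500,400)),cv2.resize(im2[110:270,260:400],(300,343))[:400].copy() if 0 else cv2.resize(im2[130:250,270:360],(300,400))]))
E
```

```text
t 2.1 pos [ 0.5878 -0.173   0.2503] op 0.0429 F [ 0.2 -0.5  0.6]
[[0.989, -0.148, 0.0], [-0.148, -0.989, 0.0], [0.0, -0.0, -1.0]] [ 0.235  0.502 -0.066  1.632  0.038  1.009 -1.563]
```

View pics/c.png

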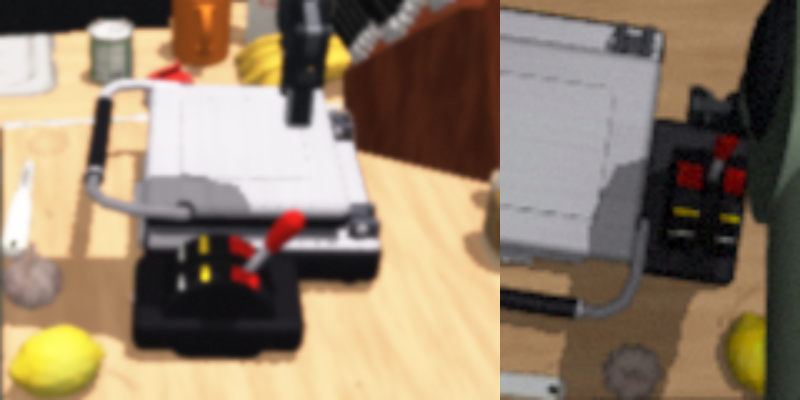

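Call:
{"method": "drive_tool", "body": {
  "series": [
    [[0.5,0,0,40,0],[0.5,0,0,80,0],[0.5,0,0,105,0],[0.5,0,0,120,0],[0.5,0,0,130,0],[0.5,0,0,130,0],[0.5,0,0,130,0],[0.5,0,0,130,0]]
  ]
}}

```text
clock: 3.0
position: [0.5885, -0.173, 0.1215]
eef_rot: [[0.989, -0.148, 0.002], [-0.148, -0.989, -0.0], [0.002, 0.0, -1.0]]
wrist_force: [1.0, -0.7, 1.3]
opening: 0.043
```

```bash
python3 - <<'E'
from h import *
s=st()
im,d,p=cam('side'); 
cv2.imwrite('pics/d.png',cv2.resize(im[190:290,220:345],(750,600),interpolation=cv2.INTER_CUBIC))
E
```

```text
t 3.0 pos [ 0.5885 -0.173   0.1215] op 0.043 F [ 1.  -0.7  1.3]
[[0.989, -0.148, 0.002], [-0.148, -0.989, -0.0], [0.002, 0.0, -1.0]] [ 0.233  0.658 -0.064  1.734  0.058  0.75  -1.579]
```

View pics/d.png

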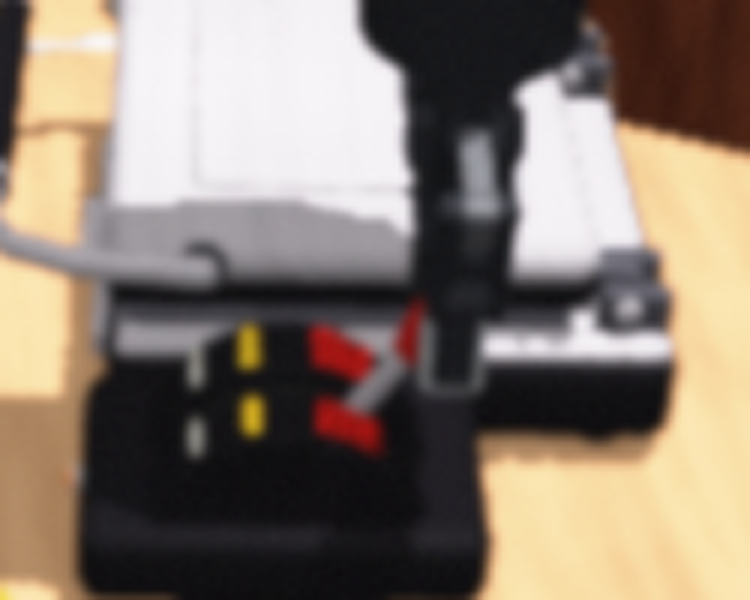

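Call:
{"method": "drive_tool", "body": {
  "series": [
    [[0.1,0,0,0,0],[0.1,0,0,0,0],[0.1,0,0,0,0],[0.1,0,0,0,0],[0.1,0,0,0,0],[0.1,-7,0,-4,0],[0.1,-14,0,-8,0],[0.1,-24,0,-11,0],[0.1,-34,0,-14,0],[0.1,-44,0,-15,0],[0.1,-54,0,-16,0],[0.1,-64,0,-16,0],[0.1,-72,0,-15,0],[0.1,-80,0,-13,0],[0.1,-80,0,-13,0],[0.1,-80,0,-13,0],[0.1,-80,0,-13,0]]
  ],
  "force": 20
}}

```text
clock: 4.75
position: [0.5092, -0.1605, 0.1342]
eef_rot: [[0.989, -0.148, 0.001], [-0.148, -0.989, 0.0], [0.001, -0.001, -1.0]]
wrist_force: [-3.7, 6.7, 17.2]
opening: 0.0201
```

```bash
python3 - <<'E'
from h import *
s=st()
im,d,p=cam('side'); 
cv2.imwrite('pics/e.png',cv2.resize(im[190:290,220:345],(750,600),interpolation=cv2.INTER_CUBIC))
E
```

```text
t 4.75 pos [ 0.5092 -0.1605  0.1342] op 0.0201 F [-3.7  6.7 17.2]
[[0.989, -0.148, 0.001], [-0.148, -0.989, 0.0], [0.001, -0.001, -1.0]] [ 0.247  0.539 -0.071  1.938  0.058  0.666 -1.578]
```

View pics/e.png

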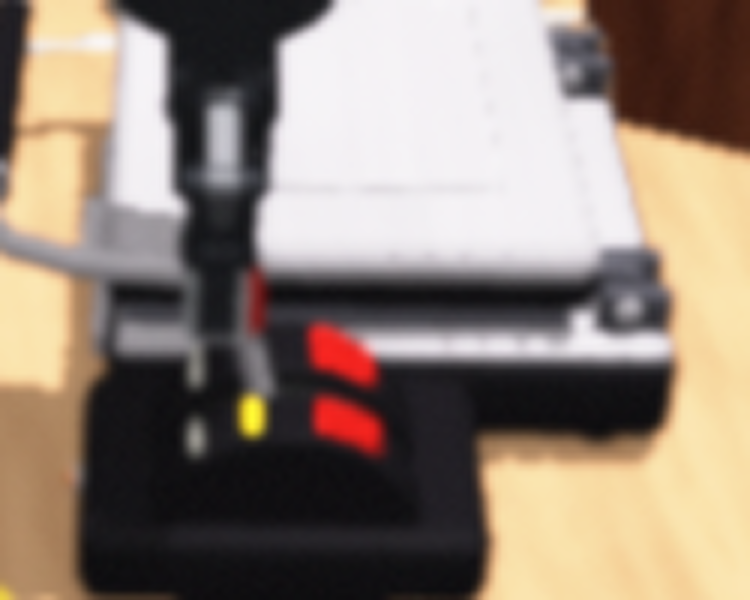

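Call:
{"method": "drive_tool", "body": {
  "series": [
    [[0.5,0,0,0,0],[0.5,0,0,0,0],[0.5,0,0,0,0],[0.5,0,0,-20,0],[0.5,0,0,-60,0],[0.5,0,0,-110,0],[0.5,-20,0,-140,0],[0.5,-20,0,-140,0],[0.5,-20,0,-140,0]]
  ]
}}

```text
clock: 5.7
position: [0.489, -0.1582, 0.2737]
eef_rot: [[0.989, -0.148, 0.001], [-0.148, -0.989, -0.0], [0.001, 0.0, -1.0]]
wrist_force: [0.4, 0.1, -0.6]
opening: 0.0424
```

```bash
cat > lev.py <<'E'
from h import *
s=st()
ex=np.array([.989,-.148,0]); piv=np.array([.535,-.164,.036])
for n in('side','top'):
    im,d,p=cam(n); P=cloud(d,p); hsv=cv2.cvtColor(im,cv2.COLOR_BGR2HSV)
    R=((hsv[...,0]<7)|(hsv[...,0]>173))&(hsv[...,1]>130)&(hsv[...,2]>50)&(d>0)
    r=P-piv; q=P[R&(P[...,2]>.1)&(P[...,2]<.165)&(abs(r@ex)<.09)&(abs(P[...,1]+.17)<.04)]
    if len(q)<5: print(n,'few',len(q)); continue
    m=q.mean(0); x=(q-piv)@ex; zz=q[:,2]-.036
    print(n,len(q),m.round(4),'lean deg',np.degrees(np.arctan2(x.mean(),zz.mean())))
    if n=='side': cv2.imwrite('pics/f.png',cv2.resize(im[150:310,180:380],(750,600),interpolation=cv2.INTER_CUBIC))
E
python3 lev.py
```

```text
t 5.7 pos [ 0.489  -0.1582  0.2737] op 0.0424 F [ 0.4  0.1 -0.6]
[[0.989, -0.148, 0.001], [-0.148, -0.989, -0.0], [0.001, 0.0, -1.0]] [ 0.258  0.318 -0.077  1.86   0.03   0.963 -1.551]
side 136 [ 0.5153 -0.1681  0.1344] lean deg -10.884414568778956
top 24 [ 0.5181 -0.1583  0.1454] lean deg -9.123280264259478
```

View pics/f.png

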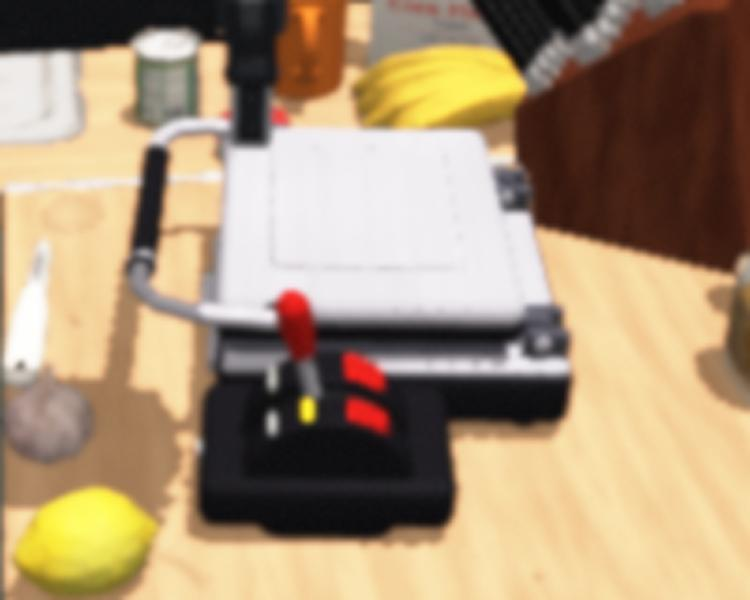

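Call:
{"method": "drive_tool", "body": {
  "series": [
    [[0.5,28,0,20,0],[0.5,28,0,60,0],[0.5,28,0,100,0],[0.5,28,0,130,0],[0.5,28,0,142,0],[0.5,28,0,142,0],[0.5,28,0,142,0],[0.1,28,0,142,0],[0.1,28,0,142,0],[0.1,28,0,142,0],[0.1,28,0,142,0],[0.1,28,0,142,0],[0.1,25,0,142,0],[0.1,22,0,143,0],[0.1,20,0,143,0],[0.1,20,0,143,0],[0.1,20,0,143,0],[0.1,20,0,143,0]]
  ],
  "force": 20
}}

```text
clock: 7.6
position: [0.509, -0.1604, 0.1307]
eef_rot: [[0.989, -0.147, 0.001], [-0.147, -0.989, 0.001], [0.001, -0.001, -1.0]]
wrist_force: [1.7, 5.2, -4.8]
opening: 0.0195
```

Call:
{"method": "drive_tool", "body": {
  "series": [
    [[0.5,0,0,0,0],[0.5,0,0,0,0],[0.5,0,0,0,0],[0.5,0,0,-20,0],[0.5,0,0,-60,0],[0.5,0,0,-110,0],[0.5,-20,0,-140,0],[0.5,-20,0,-140,0],[0.5,-20,0,-140,0]]
  ]
}}

```text
clock: 8.5
position: [0.489, -0.1583, 0.2709]
eef_rot: [[0.989, -0.148, 0.001], [-0.148, -0.989, -0.0], [0.002, 0.0, -1.0]]
wrist_force: [0.1, 0.1, -0.5]
opening: 0.0426
```

```bash
python3 lev.py
```

```text
t 8.5 pos [ 0.489  -0.1583  0.2709] op 0.0426 F [ 0.1  0.1 -0.5]
[[0.989, -0.148, 0.001], [-0.148, -0.989, -0.0], [0.002, 0.0, -1.0]] [ 0.26   0.321 -0.079  1.864  0.031  0.956 -1.552]
side 133 [ 0.5068 -0.1671  0.1336] lean deg -15.689428398555266
top 8 [ 0.5142 -0.1564  0.1386] lean deg -11.959246157418285
```

Call:
{"method": "drive_tool", "body": {
  "series": [
    [[0.5,-23,-60,0,-8],[0.5,-45,-120,0,-16],[0.5,-68,-179,0,-24],[0.5,-68,-179,0,-32],[0.5,-68,-179,0,-40],[0.5,-68,-179,0,-48],[0.5,-68,-179,0,-56],[0.5,-68,-179,0,-64],[0.5,-68,-179,0,-72],[0.5,-68,-179,0,-80],[0.5,-68,-179,0,-88],[0.5,-68,-179,0,-90],[0.5,-68,-179,40,-90],[0.5,-68,-179,80,-90],[0.5,-68,-179,100,-90],[0.5,-68,-179,100,-90],[0.5,-68,-179,100,-90],[0.5,-68,-179,100,-90]]
  ]
}}

```text
clock: 10.4
position: [0.4489, 0.0292, 0.1712]
eef_rot: [[0.148, 0.989, 0.001], [0.989, -0.148, 0.0], [0.0, 0.001, -1.0]]
wrist_force: [-0.5, -0.4, 0.7]
opening: 0.0427
```

```bash
python3 - <<'E'
from h import *
s=st(); print(ctrl.nose_length)
im,d,p=cam('side'); im2,d2,p2=cam('top')
cv2.imwrite('pics/g.png',np.hstack([cv2.resize(im[150:290,180:305],(450,504),interpolation=cv2.INTER_CUBIC),cv2.resize(im2[160:260,220:289],(350,504),interpolation=cv2.INTER_CUBIC)]))
E
```

```text
t 10.4 pos [0.4489 0.0292 0.1712] op 0.0427 F [-0.5 -0.4  0.7]
[[0.148, 0.989, 0.001], [0.989, -0.148, 0.0], [0.0, 0.001, -1.0]] [ 0.133  0.39  -0.41   2.106  0.241  0.688 -0.585]
0.019
```

View pics/g.png

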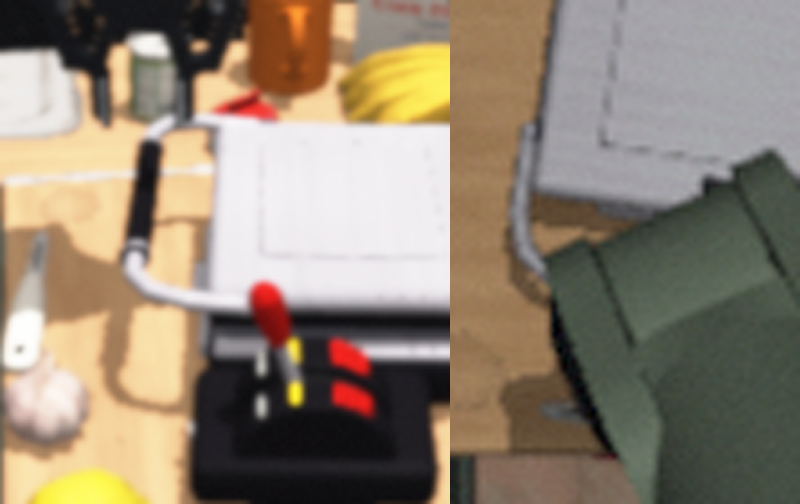

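Call:
{"method": "drive_tool", "body": {
  "series": [
    [[0.5,0,0,25,0],[0.5,0,0,45,0],[0.5,0,0,58,0],[0.5,0,0,68,0],[0.5,0,0,68,0],[0.5,0,0,68,0]]
  ]
}}

```text
clock: 11.1
position: [0.4486, 0.0291, 0.1029]
eef_rot: [[0.148, 0.989, 0.001], [0.989, -0.148, 0.0], [0.0, 0.001, -1.0]]
wrist_force: [-0.7, 0.7, -0.2]
opening: 0.0427
```

Call:
{"method": "drive_tool", "body": {
  "series": [
    [[0.1,0,0,0,0],[0.1,0,0,0,0],[0.1,0,0,0,0],[0.1,0,0,0,0],[0.1,0,0,0,0],[0.1,0,0,0,0],[0.1,0,0,0,0],[0.1,0,0,0,0]]
  ],
  "force": 60
}}

```text
clock: 11.9
position: [0.4476, 0.0292, 0.1031]
eef_rot: [[0.148, 0.989, -0.001], [0.989, -0.148, -0.0], [-0.0, -0.001, -1.0]]
wrist_force: [-10.5, 1.7, 19.8]
opening: 0.0181
```

```bash
python3 - <<'E'
from h import *
s=st()
q0=0
for q in np.arange(0,.9,.085).tolist()+[.873]:
    x=-.25*np.cos(q)+.03*np.sin(q)+.25; z=.25*np.sin(q)+.03*np.cos(q)-.03; print(round(q,3),'y',round(x*1000,1),'z',round(-z*1000,1))
im,d,p=cam('side'); cv2.imwrite('pics/h.png',cv2.resize(im[150:290,180:355],(750,600),interpolation=cv2.INTER_CUBIC))
E
```

```text
t 11.9 pos [0.4476 0.0292 0.1031] op 0.0181 F [-10.5   1.7  19.8]
[[0.148, 0.989, -0.001], [0.989, -0.148, -0.0], [-0.0, -0.001, -1.0]] [ 0.073  0.511 -0.345  2.156  0.337  0.525 -0.674]
0.0 y 0.0 z -0.0
0.085 y 3.4 z -21.1
0.17 y 8.7 z -41.9
0.255 y 15.7 z -62.1
0.34 y 24.3 z -81.7
0.425 y 34.6 z -100.4
0.51 y 46.5 z -118.2
0.595 y 59.8 z -135.0
0.68 y 74.5 z -150.5
0.765 y 90.4 z -164.8
0.85 y 107.5 z -177.6
0.873 y 112.4 z -180.8
```

View pics/h.png

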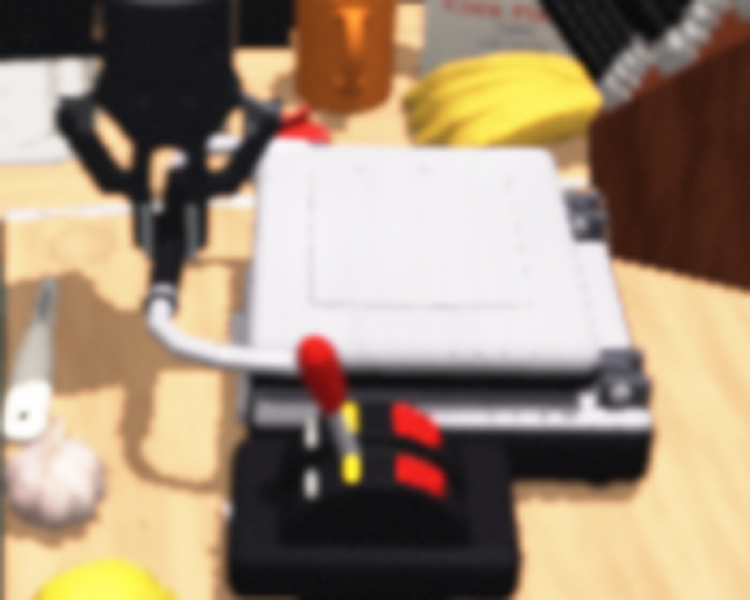

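Call:
{"method": "drive_tool", "body": {
  "series": [
    [[0.1,0,1.5,-10,0],[0.1,0,3.4,-21,0],[0.1,0,6,-31,0],[0.1,0,8.7,-42,0],[0.1,0,12,-52,0],[0.1,0,15.7,-62,0],[0.1,0,20,-72,0],[0.1,0,24.3,-82,0],[0.1,0,29,-91,0],[0.1,0,34.6,-100,0],[0.1,0,34.6,-100,0],[0.1,0,34.6,-100,0]]
  ],
  "force": 60
}}

```text
clock: 13.15
position: [0.4792, 0.0245, 0.2025]
eef_rot: [[0.147, 0.989, -0.007], [0.989, -0.147, -0.0], [-0.001, -0.006, -1.0]]
wrist_force: [-24.7, 7.7, 10.6]
opening: 0.0178
```

```bash
python3 - <<'E'
from h import *
s=st()
im,d,p=cam('side'); cv2.imwrite('pics/i.png',cv2.resize(im[130:290,180:380],(750,600),interpolation=cv2.INTER_CUBIC))
E
```

```text
t 13.15 pos [0.4792 0.0245 0.2025] op 0.0178 F [-24.7   7.7  10.6]
[[0.147, 0.989, -0.007], [0.989, -0.147, -0.0], [-0.001, -0.006, -1.0]] [ 0.16   0.386 -0.423  2.001  0.215  0.804 -0.533]
```

View pics/i.png

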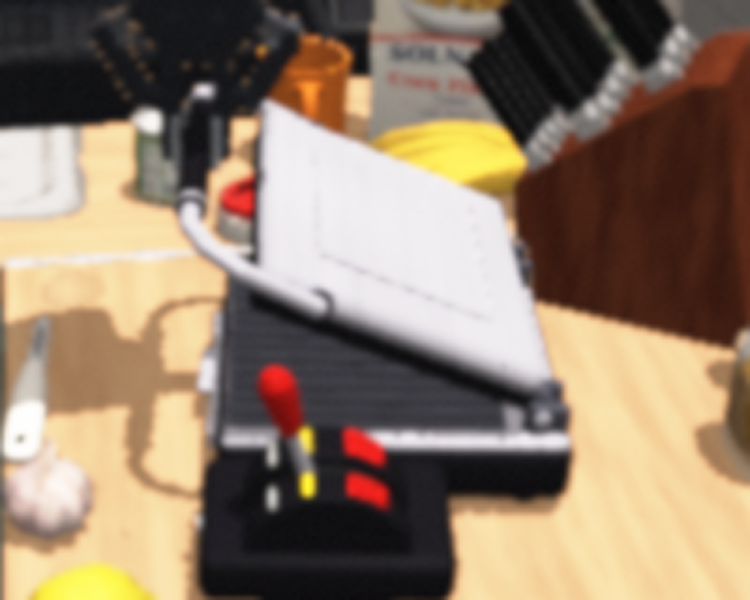

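Call:
{"method": "drive_tool", "body": {
  "series": [
    [[0.1,0,2,-9,0],[0.1,0,8.6,-20.5,0],[0.1,0,15,-29.5,0],[0.1,0,22,-37.6,0],[0.1,0,29.5,-45.6,0],[0.1,0,37,-53.3,0],[0.1,0,37,-53.3,0],[0.1,0,37,-53.3,0]]
  ]
}}

```text
clock: 14.0
position: [0.5177, 0.0188, 0.2564]
eef_rot: [[0.148, 0.989, -0.003], [0.989, -0.148, -0.0], [-0.001, -0.003, -1.0]]
wrist_force: [-16.7, 3.0, 12.8]
opening: 0.0176
```

```bash
cat > lid.py <<'E'
from h import *
s=st()
ex=np.array([.989,-.148]); h=np.array([.606,.0053])+.09*ex
for n in('side','top'):
    im,d,p=cam(n); P=cloud(d,p); r=P[...,:2]-h; x=r@ex; y=r@np.array([.148,.989]); z=P[...,2]-.066
    m=(x<-.0)&(x>-.19)&(abs(y)<.085)&(z>.05)&(z<.3)&(im.min(-1)>110)&(im.max(-1).astype(int)-im.min(-1)<30)&(d>0)
    if m.sum()<80: print(n,'few',m.sum()); continue
    l=cv2.fitLine(np.stack([x[m],z[m]],1).astype(np.float32),cv2.DIST_HUBER,0,.001,.001).ravel(); print(n,m.sum(),'lid deg',np.degrees(np.arctan(-l[1]/l[0])), 'resid off', l[2:])
    cv2.imwrite('pics/lid_%s_%.2f.png'%(n,s['clock']),cv2.resize(im[90:290,150:400],(750,600),interpolation=cv2.INTER_CUBIC))
E
python3 lid.py
```

```text
t 14.0 pos [0.5177 0.0188 0.2564] op 0.0176 F [-16.7   3.   12.8]
[[0.148, 0.989, -0.003], [0.989, -0.148, -0.0], [-0.001, -0.003, -1.0]] [ 0.18   0.371 -0.427  1.854  0.184  0.958 -0.476]
side 1649 lid deg 36.183758 resid off [-0.09403361  0.11769371]
top 1211 lid deg 37.96971 resid off [-0.04836678  0.08390552]
```

Call:
{"method": "drive_tool", "body": {
  "series": [
    [[0.1,0,6,-9,0],[0.1,0,15,-16,0],[0.1,0,20,-20.5,0],[0.1,0,26,-25,0],[0.1,0,26,-25,0],[0.1,0,26,-25,0]]
  ]
}}

```text
clock: 14.7
position: [0.5442, 0.0146, 0.2815]
eef_rot: [[0.148, 0.989, -0.002], [0.989, -0.148, 0.0], [-0.0, -0.002, -1.0]]
wrist_force: [-9.6, 3.1, 5.5]
opening: 0.0172
```

```bash
python3 lid.py; python3 lev.py | tail -2; ls pics
```

```text
t 14.7 pos [0.5442 0.0146 0.2815] op 0.0172 F [-9.6  3.1  5.5]
[[0.148, 0.989, -0.002], [0.989, -0.148, 0.0], [-0.0, -0.002, -1.0]] [ 0.183  0.385 -0.423  1.76   0.18   1.036 -0.453]
side 1353 lid deg 44.773796 resid off [-0.06454401  0.11803365]
top 395 lid deg 46.70713 resid off [-0.02512728  0.07918478]
side 143 [ 0.5067 -0.1663  0.1349] lean deg -15.64952650040326
top 42 [ 0.5066 -0.159   0.1438] lean deg -14.993611581861424
a.png
b.png
c.png
d.png
e.png
f.png
g.png
h.png
i.png
lid_side_14.00.png
lid_side_14.70.png
lid_top_14.00.png
lid_top_14.70.png
```

View pics/lid_side_14.70.png

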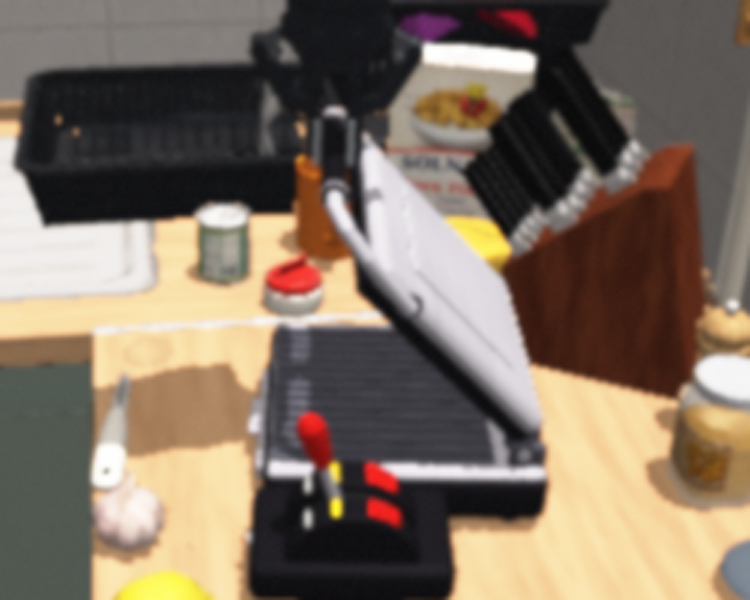

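Call:
{"method": "drive_tool", "body": {
  "series": [
    [[0.1,0,4,-3,0],[0.1,0,8,-6,0],[0.1,0,12,-9,0],[0.1,0,12,-9,0],[0.1,0,12,-9,0],[0.1,0,12,-9,0]]
  ]
}}

```text
clock: 15.5
position: [0.5562, 0.0128, 0.2907]
eef_rot: [[0.148, 0.989, -0.001], [0.989, -0.148, 0.0], [-0.0, -0.001, -1.0]]
wrist_force: [-10.0, 1.4, 8.9]
opening: 0.0177
```

```bash
python3 lid.py; python3 lev.py | tail -2
python3 - <<'E'
# independent angle: line from known hinge vs lid plane, restricted to outer lid, both views
from h import *
ex=np.array([.989,-.148]); h=np.array([.606,.0053])+.09*ex
for n in('side','top'):
    im,d,p=cam(n); P=cloud(d,p); r=P[...,:2]-h; x=r@ex; y=r@np.array([.148,.989]); z=P[...,2]-.066
    m=(x<-.02)&(x>-.13)&(abs(y)<.07)&(z>.06)&(z<.25)&(im.min(-1)>90)&(d>0)
    # lid top lies 34 mm above hinge normal to lid: -x sin q + z cos q... solve by atan
    X,Z=-x[m],z[m]; q=np.arctan2(Z,X)-np.arcsin(.034/np.hypot(X,Z)); print(n,m.sum(),np.degrees(np.percentile(q,[20,50,80])).round(1))
E
```

```text
t 15.5 pos [0.5562 0.0128 0.2907] op 0.0177 F [-10.    1.4   8.9]
[[0.148, 0.989, -0.001], [0.989, -0.148, 0.0], [-0.0, -0.001, -1.0]] [ 0.183  0.395 -0.42   1.719  0.18   1.066 -0.445]
side 1204 lid deg 47.380165 resid off [-0.06951672  0.13568401]
top 87 lid deg 48.413067 resid off [-0.02245452  0.08246581]
side 139 [ 0.5067 -0.1664  0.135 ] lean deg -15.583757349572256
top 43 [ 0.5068 -0.1588  0.1446] lean deg -14.76921248443513
side 836 [49.1 50.4 50.9]
top 42 [51.2 51.6 52.1]
```

Call:
{"method": "drive_tool", "body": {
  "series": [
    [[0.1,0,0,0,0],[0.1,0,0,0,0],[0.1,0,0,0,0],[0.1,0,0,0,0],[0.1,0,0,0,0],[0.1,0,0,0,0]]
  ]
}}

```text
clock: 16.4
position: [0.5562, 0.0128, 0.2907]
eef_rot: [[0.148, 0.989, -0.001], [0.989, -0.148, -0.0], [-0.0, -0.001, -1.0]]
wrist_force: [-10.7, 2.1, 8.6]
opening: 0.0171
```

```bash
python3 lid.py && python3 -c "
from plant import ctrl; print(ctrl.job_done())"
```

```text
t 16.4 pos [0.5562 0.0128 0.2907] op 0.0171 F [-10.7   2.1   8.6]
[[0.148, 0.989, -0.001], [0.989, -0.148, -0.0], [-0.0, -0.001, -1.0]] [ 0.183  0.395 -0.42   1.719  0.18   1.066 -0.445]
side 1203 lid deg 48.13742 resid off [-0.07281349  0.1398169 ]
top 84 lid deg 48.065968 resid off [-0.02434624  0.08532243]
the job is handed in; nothing more can be done
None
```

I turned the heat lever down to the yellow mark, then raised the lid by its bar handle. The arm is still holding it open at about 50 degrees, and I handed the job in at about 16.5 s.

- **Lever:** The first pull left it close to the edge of the tolerance, so I gripped it again and nudged it further. It now leans about 15 degrees forward (15.6 by the side camera, 14.8 by the top), which is the yellow mark.
- **Lid angle:** My estimates disagree by about 4 degrees: about 48 from the lid's slope, 50.4 (side) and 51.6 (top) from its position relative to the hinge, and about 50 from the arm's own position. All are within the 45–55 allowed. The top-camera values rest on few pixels.
- **Hold:** The arm's position did not change over a final 0.6 s hold, with the fingers gripping the bar at 60 N. A steady sideways and upward load of about 14 N remains on the wrist. The finger opening reads 17–18 mm on the 20 mm bar, so the grip may be slightly off centre, but I saw no slipping.
- **Other things:** I did not measure their positions afterwards. The gripper stayed well above them, and in the last picture I viewed, the tin, garlic, lemon, peeler and the visible part of the mug looked undisturbed.

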